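Put the dusted toys back on their display plinths

TASK

The toy cabinet has been dusted: put each of the four toys back, upright and centred, on the pale wooden plinth that has the shape and size of its foot - the van on the oblong one, the china dog on the large round one, the tin robot on the square one and the rocket on the small round one - with the van lengthwise along its plinth and the robot's foot square to its plinth's sides (facing any way). Set them down gently without dropping or tipping any, and leave the polish tin where it is.

Things in the scene. Friction and masses are not known exactly. Their poses are not given: they have to be found in the camera images.
- toy_van: Loose red tin delivery van, 96 long (own x, bonnet at +x) x 44 wide (own y) x 58 high, standing on its wheels: oblong outline. Flat upright sides from 12 to 58 high along the load box (x -48 to +14), to 38 high along the bonnet; grip across the width at the origin's x, y, about 35 up. About 160 g. Origin: centre of its underside, z up.
- china_dog: Loose sitting china dog, white, grey ears, on a round foot of 64 diameter, 8 high; 95 high overall. Body: upright round column of 42 diameter from 8 to 58 high on the foot's axis; head above it 40 wide (own y), snout reaching 39 out to own +x. Grip the body across own y, about 42 up. About 200 g. Origin: centre of its underside, z up.
- tin_robot: Loose grey tin robot on a square foot 46 x 46, 8 high; 113 high to the tip of a thin aerial (head ends at 100). Flat upright arms make it 48 wide (own y) from 40 to 76 high, 30 deep there (own x, face at +x). Grip across the arms (own y), about 58 up. About 150 g. Origin: centre of its underside, z up.
- toy_rocket: Loose blue and white tin rocket, nose up on a small round foot of 40 diameter, 8 high; 105 high. Round body of 30 diameter from 25 to 68 high, pointed above; three thin tail fins. Grip the body from any side, about 50 up. About 120 g. Origin: centre of its underside, z up.
- plinth_oblong: Fixed flat display plinth of pale wood, oblong, 120 (own x) x 68 (own y), 8 high. Origin: centre of its underside, z up.
- plinth_large_round: Fixed flat display plinth of pale wood, round, 88 diameter, 8 high. Origin: centre of its underside, z up.
- plinth_square: Fixed flat display plinth of pale wood, square, 70 x 70 (sides along own x and y), 8 high. Origin: centre of its underside, z up.
- plinth_small_round: Fixed flat display plinth of pale wood, round, 64 diameter, 8 high. Origin: centre of its underside, z up.
- polish_tin: Bystander, loose: closed round polish tin, brass with a dark lid, 52 diameter, 31 high. Origin: centre of its underside, z up.
There are look-alikes about, which are no part of the job. Leave any purple look-alike of the toy_rocket alone. There is more than one size of the toy_van; the one meant has the size given above.

How it is judged:
By the outcome, as a careful person would: the job done as asked, in the order asked, and still so for the second after the job is handed in, with the robot touching nothing.
It also fails if it takes over 141 s, if anything falls off the work surface, if the arm or the gripper's body presses on something with over 40 N, if the wrist force passes 120 N, or if a joint passes its speed limit or range.

ROBOT

A 6-joint arm with a two-finger parallel gripper is mounted at the origin on the work surface. World frame = base frame: x ahead of the robot, y to its left, z up, the work surface at z = 0. Lengths are in m, angles in rad, forces in N, time in s.
With the tool pointing down it reaches from about 0.35 to 0.85 m from the base axis. Payload 8.1 kg.
Tool frame: the origin (TCP) lies at the very end of the fingers, on their centre line; the grasp point (between the pads) lies 19 mm behind it; z points along the fingers, y is the line along which they close (so a half turn about z gives the same grasp; the last joint's range is limited). The gripper opens to 93 mm and grips with 3 to 60 N. Pads are 15 mm wide; open, the fingers measure 128 mm over their backs; the gripper's body (75 mm by 188 mm) begins 65 mm behind the grasp point.
Start: joints at [-1.358, 0.13, 1.488, -0, 1.523, -0.085], TCP at [0.176, -0.574, 0.219] pointing down, gripper open.
Joint ranges: [-2.96, 2.96], [-0.89, 2.26], [0.02, 2.5], [-1.34, 4.48], [0, 2.73], [-2.66, 2.66]. Speed limits (rad/s): [2.39, 2.39, 2.79, 3.14, 3.14, 3.14].

INTERFACE

Orientations are given as a rotation vector (axis times angle).
In Python, from plant import robot gives the robot as it stands.
- The arm moves only by the tool play_rows, never from a script. Its argument "deltas" is one flat list of numbers, 5 for each row, row after row: the shift along the tool's x, y, z in mm, then the turn about the tool's z in degrees, then the finger opening in mm, from 0 to 93. A call has 1 to 10 rows; each row shifts and turns the commanded pose from where the row before left it, along the tool's axes as they then stand; what a row does not reach is not made up. A row lasts 1/12 s, in which the tool goes at most 41.7 mm and 7.16 degrees, less where a joint would pass 70% of its speed; a pose out of reach is approached as far as the arm can. A call with a gripper value outside its range is refused whole. The fingers move at their own pace and stop on an object; "newtons" is the grip in N (left out, the last holds). Time passes only in rows, so rows that do not move let the fingers close. It gives the time, the measured TCP pose, the force, the opening and the grip force at its end, in the units of the state.
- robot.read_state(): the state, without advancing time (a new reading comes with each control period).
- robot.read_camera(name): name is "side" or "top"; returns a dict with "pixels" (400x640x3 uint8, blue, green, red), "mtx" (3x3 intrinsics, pixels), "D" ([k1, k2, p1, p2, k3] as OpenCV has them; the pictures are not rectified), "eye" and "rotation" of the camera in the world. Camera axes: x right, y up, looking along -z (the intrinsics and any distortion apply to the point x, -y, -z); pixel columns grow to the right and rows downward; lengths in m; the calibration is good to about 2 mm. A picture is of the moment at which its call begins. There is no depth.
- robot.close_job(): hands the job in; it is judged then, once.
The state is a dict: "t": time; "q": joint angles; "dq": joint speeds; "joint_torque": joint torques, N m; "tool_pos": TCP position; "orientation": TCP orientation; "force": force on the tool from outside, world axes, zero at the start; "wrist_torque": the same for the moment, N m; "opening": finger opening in m; "gripper_force": force on a finger pad.
Only numpy, scipy, OpenCV 4.12 (cv2) and the standard library are available. Lean on these libraries where they do the work, as an engineer would, in place of code of your own. Each camera call takes 0.05 s, during which the arm holds its last target. There are 200 camera calls.

## Working session

There is one attempt and no reset: what is moved stays moved. The work goes in short steps, Python scripts to look and compute and a tool call to move; the robot and the scene stay as the last step left them, time stands still between calls to the robot, and variables do not carry over. Pictures are saved under pics/ and viewed, at most 14 in all, crops included, and the job is handed in when it is done.

Besides the shell and the picture viewer there is one more tool, called after "Request:" by a JSON object that holds its "method" and its "body". play_rows: Moves the arm, as the interface text tells. Its arguments: {"type":"object","properties":{"deltas":{"type":"array"},"newtons":{"type":"number"}},"required":["deltas"]}

```bash
mkdir -p pics; ls; python3 - <<'E'
from plant import robot
import cv2
for n in("top","side"):
    c=robot.read_camera(n); cv2.imwrite(f"pics/{n}0.png",c["pixels"]); print(n,c["mtx"],c["D"],c["eye"],c["rotation"])
s=robot.read_state(); print(s)
E
```

```text
pics
top [[380.97639423   0.         321.80661478]
 [  0.         380.97639423 203.57806025]
 [  0.           0.           1.        ]] [-0.07259835  0.          0.          0.          0.        ] [ 0.42529088 -0.00891602  0.89536061] [ 0.10322726 -0.07423211 -1.56039506]
side [[481.37193109   0.         317.920669  ]
 [  0.         481.37193109 200.03518338]
 [  0.           0.           1.        ]] [-0.14379125  0.          0.          0.          0.        ] [0.32047963 0.86326924 0.79365417] [ 0.12090315 -1.24675841 -2.629792  ]
{'t': 0.1, 'q': array([-1.35840855e+00,  1.31099585e-01,  1.48917261e+00, -1.51562342e-05,
        1.52297796e+00, -8.53343886e-02]), 'dq': array([-4.72050489e-04,  1.41506514e-05, -1.65328829e-03, -4.67591645e-04,
        2.83738633e-03, -1.48331142e-03]), 'joint_torque': array([ 1.97858470e-03, -5.61340535e+01, -4.93097591e+01,  7.70279928e-02,
        2.92376534e-02, -7.04316903e-05]), 'tool_pos': array([ 0.17595182, -0.57308846,  0.21768278]), 'orientation': array([-3.10521354e+00, -4.65691554e-01,  1.88918245e-04]), 'force': array([ 0.61157304, -0.65541609, -0.00555464]), 'wrist_torque': array([-0.02347379, -0.01965544, -0.04414247]), 'gripper_force': 0.0, 'opening': 0.0931620646875861}
```

View pics/top0.png

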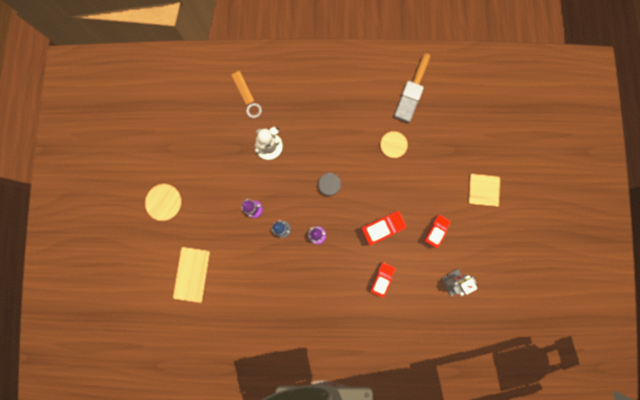

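View pics/side0.png

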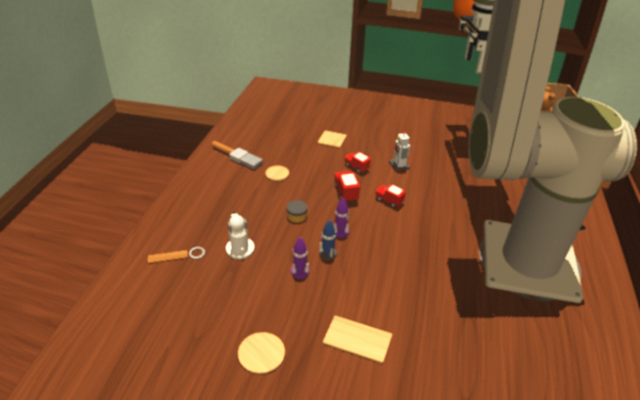

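Seen in the top picture: the large van is at (384,228), with smaller vans at (437,231) and (382,280). The blue rocket is at (281,229), with purple look-alikes at (251,208) and (317,235). The dog is at (268,143), the robot at (460,285) and the polish tin at (329,184). Plinths: large round (163,202), oblong (191,275), small round (394,145) and square (485,190). I choose the largest van (about 43 px, roughly 96 mm) and the blue rocket, and check both in a close crop.

```bash
cat > h.py <<'E'
import cv2, numpy as np
from scipy.spatial.transform import Rotation as R
from plant import robot
class Cam:
    def __init__(s,n):
        c=robot.read_camera(n); s.im=c["pixels"]; s.K=np.array(c["mtx"]); s.D=np.array(c["D"]); s.eye=np.array(c["eye"])
        r=np.array(c["rotation"]); s.R=(R.from_rotvec(r).as_matrix() if r.size==3 else r)@np.diag([1,-1,-1])
    def proj(s,P):
        P=np.atleast_2d(np.asarray(P,float)); rv=cv2.Rodrigues(s.R.T)[0]
        return cv2.projectPoints(P,rv,-s.R.T@s.eye,s.K,s.D)[0][:,0]
    def plane(s,uv,z):
        u=cv2.undistortPoints(np.asarray(uv,float).reshape(-1,1,2),s.K,s.D)[:,0]
        d=np.c_[u,np.ones(len(u))]@s.R.T
        return s.eye+d*((z-s.eye[2])/d[:,2:])
def yaw(o): # world angle of tool y line
    y=R.from_rotvec(o).as_matrix()[:,1]; return np.degrees(np.arctan2(y[1],y[0]))
E
python3 - <<'E'
from h import *
T,S=Cam("top"),Cam("side")
for C,n in((T,"top"),(S,"side")):
    hsv=cv2.cvtColor(C.im,cv2.COLOR_BGR2HSV)
    m=cv2.inRange(hsv,(17,60,150),(32,255,255))
    for c in cv2.findContours(m,0,cv2.CHAIN_APPROX_NONE)[0]:
        if cv2.contourArea(c)<150: continue
        w=C.plane(c[:,0].astype(float),.008)[:,:2]*1000
        if n=="side" and w[:,0].min()<150: continue
        r=cv2.minAreaRect(w.astype(np.float32)); M=cv2.moments(w.astype(np.float32))
        print(n,c[:,0].mean(0).round(),"cen",(M['m10']/M['m00']).__round__(1),(M['m01']/M['m00']).__round__(1),"rect",np.round(r[0],1),np.round(r[1],1),round(r[2],1))
a=cv2.resize(T.im[120:305,235:495],(780,555),interpolation=cv2.INTER_CUBIC)
cv2.imwrite("pics/ct.png",a)
b=cv2.resize(S.im[120:290,210:430],(780,603),interpolation=cv2.INTER_CUBIC)[:600]
cv2.imwrite("pics/cs.png",b)
E
```

```text
top [191. 274.] cen 357.7 312.0 rect [357.7 312. ] [ 68.1 120.4] 82.3
top [163. 202.] cen 527.5 389.1 rect [528.3 388.7] [85.1 84.3] 3.0
top [484. 190.] cen 562.1 -376.6 rect [ 561.9 -376.5] [70.4 70.9] 84.7
top [394. 144.] cen 670.0 -162.3 rect [ 669.6 -162. ] [59.9 61.7] 89.3
top [140.  15.] cen 1016.8 465.8 rect [1005.8  497.1] [ 56.3 222. ] 6.2
side [261. 352.] cen 527.8 394.0 rect [528.  393.8] [86.3 85.5] 45.6
side [358. 338.] cen 358.0 316.7 rect [358.  316.7] [ 68.  119.4] 82.5
side [240. 239.] cen 676.3 124.4 rect [684.  113.7] [ 55.9 142.3] 28.8
side [277. 172.] cen 670.8 -156.1 rect [ 669.7 -155.4] [60.2 60.2] 77.5
side [332. 138.] cen 563.1 -369.7 rect [ 562.9 -369.8] [69.3 69.6] 85.3
```

View pics/ct.png

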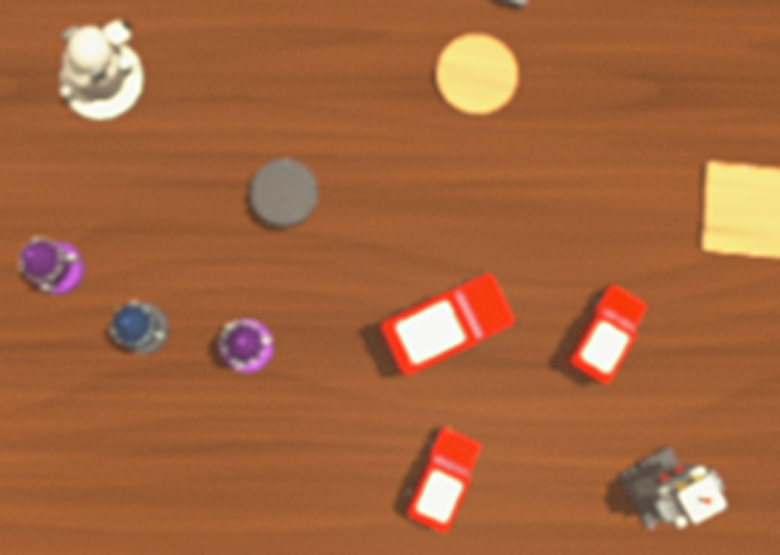

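View pics/cs.png

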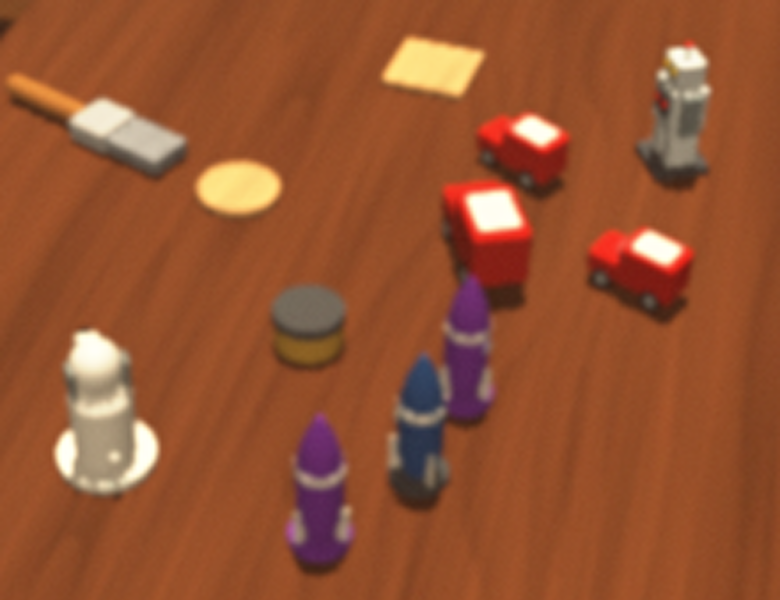

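The crops confirm the choice: in the top crop the large van is at (447,325), clearly longer than the two small ones. The blue rocket is at (137,326), standing between two purple ones. Next I fit simple solid models to the silhouettes.

```bash
cat > fit.py <<'E'
from h import *
from scipy.optimize import minimize
def cyl(r0,z0,r1,z1,n=40):
    a=np.linspace(0,2*np.pi,n); return np.r_[np.c_[r0*np.cos(a),r0*np.sin(a),0*a+z0],np.c_[r1*np.cos(a),r1*np.sin(a),0*a+z1]]
def box(x0,x1,y0,y1,z0,z1): return np.array([(x,y,z) for x in(x0,x1) for y in(y0,y1) for z in(z0,z1)],float)
M={"van":[box(-48,14,-22,22,6,58),box(14,48,-22,22,6,38)],
"dog":[cyl(32,0,32,8),cyl(21,8,21,58),cyl(20,58,18,92),box(10,39,-9,9,66,82)],
"robot":[box(-23,23,-23,23,0,8),box(-12,12,-20,20,8,40),box(-15,15,-24,24,40,76),box(-13,13,-14,14,76,100)],
"rocket":[cyl(20,0,20,8),cyl(15,25,15,68),cyl(15,68,1,105),cyl(13,8,15,25)],
"tin":[cyl(26,0,26,31)]}
U=6
def mask(C,name,uv,r):
    u0,v0=int(uv[0]-r),int(uv[1]-r); im=cv2.resize(C.im[v0:v0+2*r,u0:u0+2*r],None,fx=U,fy=U,interpolation=cv2.INTER_CUBIC)
    h=cv2.cvtColor(im,cv2.COLOR_BGR2HSV); H,Sa,V=[h[...,i].astype(int) for i in range(3)]
    b,g,rr=[im[...,i].astype(int) for i in range(3)]
    if name=="van": m=((rr>120)&(g<0.28*rr)&(rr>150))|((V>150)&(Sa<110))
    elif name=="dog": m=(Sa<115)&(V>80)
    elif name=="rocket": m=((b>0.6*rr))
    elif name=="tin": m=(Sa<100)
    else: m=(b>0.5*rr)|((V>120)&(Sa<120))
    m=cv2.morphologyEx(m.astype(np.uint8),cv2.MORPH_CLOSE,np.ones((15,15)))
    n,l,st,ce=cv2.connectedComponentsWithStats(m); q=l[r*U,r*U]
    if q==0: q=1+np.argmax(st[1:,4])
    return (l==q).astype(np.uint8),(u0,v0),im
def rend(C,parts,p,o,shape,z0=0):
    m=np.zeros(shape,np.uint8); c,s=np.cos(p[2]),np.sin(p[2])
    for P in parts:
        W=np.c_[p[0]+c*P[:,0]-s*P[:,1],p[1]+s*P[:,0]+c*P[:,1],P[:,2]+z0]/1000
        uv=(C.proj(W)-o+.5)*U-.5
        cv2.fillConvexPoly(m,cv2.convexHull(uv.astype(np.float32)*16).round().astype(np.int32),1,shift=4)
    return m
def fit(cams,name,uvs,r,p0,z0=0,yaws=None):
    D=[(C,)+mask(C,name,uv,r) for C,uv in zip(cams,uvs)]
    def cost(p):
        return sum(1-(a:=rend(C,M[name],p,o,m.shape,z0),(a&m).sum()/(a|m).sum())[1] for C,m,o,_ in D)/len(D)
    best=None
    for y in (yaws if yaws is not None else [p0[2]]):
        q=np.array([p0[0],p0[1],y]); sx=np.array([q,q+[8,0,0],q+[0,8,0],q+[0,0,.3]])
        s=minimize(cost,q,method="Nelder-Mead",options=dict(initial_simplex=sx,maxiter=150,xatol=.05,fatol=1e-4))
        if best is None or s.fun<best.fun: best=s
    vis=[]
    for C,m,o,im in D:
        v=im.copy(); a=rend(C,M[name],best.x,o,m.shape,z0)
        cv2.drawContours(v,cv2.findContours(a,0,1)[0],-1,(0,255,0),1); cv2.drawContours(v,cv2.findContours(m,0,1)[0],-1,(255,255,0),1); vis.append(cv2.resize(v,(190,190)))
    return best.x,best.fun,np.vstack(vis)
E
cat > meas.py <<'E'
from fit import *
T,S=Cam("top"),Cam("side")
L={"van":((384,228),(347,185),32),"dog":((268,143),(238,235),32),"robot":((460,284),(401,151),26),"rocket":((281,229),(328,240),18),"tin":((329,184),(297,212),20)}
pics=[]
for n,(a,b,r) in L.items():
    p0=T.plane([a],.02)[0]*1000
    ys=None if n in("rocket","tin") else np.radians(np.arange(-180,180,45))
    row=[]
    for C,uv,t in((T,a,"top"),(S,b,"side")):
        x,f,v=fit([C],n,[uv],r,[p0[0],p0[1],0],yaws=ys); print(n,t,x[:2].round(1),np.degrees(x[2]).round(1),round(f,3)); row.append(v)
    pics.append(np.vstack(row))
cv2.imwrite("pics/fit.png",np.hstack(pics)[:, :])
E
python3 meas.py; python3 -c "
import cv2;a=cv2.imread('pics/fit.png');print(a.shape);cv2.imwrite('pics/fit.png',cv2.resize(a,(800,int(a.shape[0]*800/a.shape[1]))))"
```

```text
van top [ 469.4 -129.8] -64.4 0.145
van side [ 475.5 -154.3] -69.5 0.555
dog top [663.9 138.6] -55.6 0.088
dog side [665.8 141.6] 102.4 0.06
robot top [ 345.7 -299.6] -152.2 0.069
robot side [ 347.1 -295.8] -159.5 0.094
rocket top [465.9 101.2] 4.6 0.051
rocket side [467.6  97.7] 3.5 0.307
tin top [570.1  -8.6] 3.9 0.083
tin side [578.7 -33.3] 31.7 0.459
(380, 950, 3)
```

View pics/fit.png

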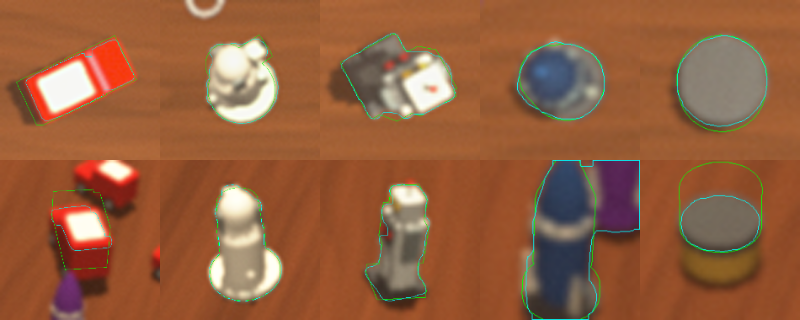

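Request:
{"method": "play_rows", "body": {"deltas": [30,-27,0,0,93,30,-27,0,0,93,30,-27,0,0,93,30,-27,0,0,93,30,-27,0,0,93,30,-27,0,0,93,30,-27,0,0,93,30,-27,0,0,93,0,0,0,-4,93,0,0,0,-4,93], "newtons": 15}}

```text
t: 1.13
tool_pos: [0.3435, -0.2945, 0.2189]
orientation: [3.064, 0.693, 0.001]
force: [0.5, -0.2, 0.3]
opening: 0.0931
gripper_force: 0.0
```

Request:
{"method": "play_rows", "body": {"deltas": [0,0,0,0,93,0,0,0,0,93]}}

```text
t: 1.3
tool_pos: [0.3422, -0.2966, 0.2188]
orientation: [3.067, 0.679, 0.0]
force: [-0.5, 0.0, -0.3]
opening: 0.0929
gripper_force: 0.0
```

```bash
cat > van.py <<'E'
from fit import *
T,S=Cam("top"),Cam("side")
s=robot.read_state(); print(s["tool_pos"].round(4),yaw(s["orientation"]).round(2),s["t"],s["q"].round(2))
M["van"]=[box(-48,14,-22,22,50,58),box(14,48,-22,22,34,38)]
x,f,v=fit([T],"van",[(384,228)],32,[470,-130,0],yaws=np.radians([-64]));print(x[:2].round(1),np.degrees(x[2]).round(1),round(f,3))
Rm=R.from_rotvec(s["orientation"]).as_matrix(); tp=s["tool_pos"]
vis=[v[:190]]
for C in(T,S):
    uv=C.proj(np.array([tp+Rm@[0,e*.0465,0] for e in(-1,1)]+[tp])); print(uv.round(1))
    c=uv[2].astype(int); r=35; im=cv2.resize(C.im[c[1]-r:c[1]+r,c[0]-r:c[0]+r],None,fx=8,fy=8,interpolation=cv2.INTER_CUBIC)
    for p in uv: cv2.circle(im,tuple(((p-c+r+.5)*8).astype(int)),3,(0,255,0),-1)
    vis.append(cv2.resize(im,(300,300)))
vis[0]=cv2.copyMakeBorder(vis[0],0,110,0,0,0)
cv2.imwrite("pics/g1.png",np.hstack(vis))
E
python3 van.py
```

```text
[ 0.3419 -0.297   0.2186] -65.1 1.4 [-0.83 -0.28  1.88  0.    1.54  0.31]
[ 469.3 -131.8] -64.0 0.106
[[468.6 306.7]
 [514.9 284. ]
 [491.9 295.3]]
[[417.5 105.2]
 [405.4  88.8]
 [411.3  96.7]]
```

View pics/g1.png

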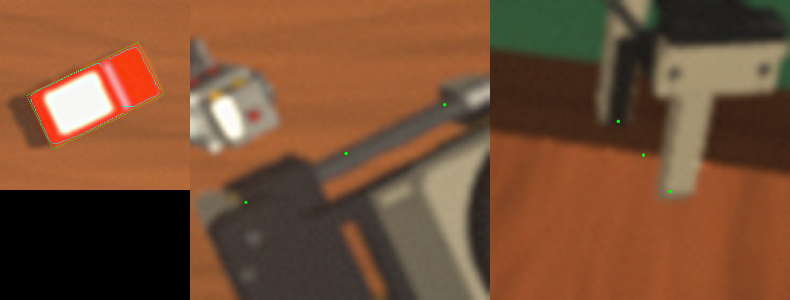

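The van fit now lies on the roof outline at (384,228). The projected fingertip points at side (417,105) and (405,89) fall within about 1 px of the finger ends. The calibration is good enough, so I descend on the tin robot.

Request:
{"method": "play_rows", "body": {"deltas": [4,2.5,30,0,93,0,0,35,0,93,0,0,35,0,93,0,0,35,0,93,0,0,25,0,93,0,0,15,0,93,0,0,5,0,93,0,0,0,0,93,0,0,0,0,50,0,0,0,0,50]}}

```text
t: 2.23
tool_pos: [0.3476, -0.2985, 0.0403]
orientation: [3.065, 0.68, 0.002]
force: [0.6, 0.7, 0.2]
opening: 0.0839
gripper_force: 0.0
```

Request:
{"method": "play_rows", "body": {"deltas": [0,0,0,0,44,0,0,0,0,40,0,0,0,0,35,0,0,0,0,35,0,0,0,0,35,0,0,0,0,35,0,0,0,0,35,0,0,0,0,35,0,0,0,0,35]}}

```text
t: 2.98
tool_pos: [0.347, -0.2975, 0.0389]
orientation: [3.066, 0.681, 0.0]
force: [-0.1, -1.1, 2.6]
opening: 0.0485
gripper_force: 15.0
```

Request:
{"method": "play_rows", "body": {"deltas": [0,0,-10,0,35,0,0,-20,0,35,0,0,-25,5,35,0,0,-25,5,35,0,0,-20,5,35,0,0,0,5,35,0,0,0,5,35,0,0,0,5,35,0,0,0,0,35]}}

```text
t: 3.73
tool_pos: [0.3466, -0.2969, 0.1389]
orientation: [-3.138, 0.142, 0.001]
force: [-0.0, -0.4, -1.7]
opening: 0.0488
gripper_force: 15.0
```

Request:
{"method": "play_rows", "body": {"deltas": [12,3,0,0,35,25,6,0,0,35,28,7,0,0,35,30,8,0,0,35,30,8,0,0,35,30,8,0,0,35,28,7,0,0,35,25,6,0,0,35,13,3.5,0,0,35,0,0,0,0,35]}}

```text
t: 4.57
tool_pos: [0.5639, -0.3726, 0.1378]
orientation: [-3.138, 0.129, 0.0]
force: [1.3, -0.5, -1.3]
opening: 0.0487
gripper_force: 15.0
```

```bash
cat > look.py <<'E'
import sys
from fit import *
# name, x,y,yaw(deg), z0, out ; fits in side & top, crop side
n=sys.argv[1]; x0,y0,a,z0=map(float,sys.argv[2:6]); out=sys.argv[6]
s=robot.read_state(); print(s["tool_pos"].round(4),"yaw",yaw(s["orientation"]).round(2),"t",s["t"],"op",s["opening"],"q",s["q"].round(2))
vis=[]
for c in ("side","top"):
    C=Cam(c); uv=C.proj([[x0/1000,y0/1000,(z0+40)/1000]])[0]
    r=40; u0,v0=int(uv[0]-r),int(uv[1]-r); u0=max(u0,0);v0=max(v0,0)
    im=cv2.resize(C.im[v0:v0+2*r,u0:u0+2*r],None,fx=U,fy=U,interpolation=cv2.INTER_CUBIC)
    g=im.copy()
    for P in M[n]:
        cc,ss=np.cos(np.radians(a)),np.sin(np.radians(a))
        W=np.c_[x0+cc*P[:,0]-ss*P[:,1],y0+ss*P[:,0]+cc*P[:,1],P[:,2]+z0]/1000
        q=(C.proj(W)-[u0,v0]+.5)*U
        cv2.polylines(g,[cv2.convexHull(q.astype(np.float32)).astype(np.int32)],True,(0,255,0),1)
    vis.append(cv2.resize(g,(395,int(395*g.shape[0]/g.shape[1]))))
h=min(v.shape[0] for v in vis); cv2.imwrite(out,np.hstack([v[:h] for v in vis]))
E
python3 look.py robot 562.6 -373.2 -5 110 pics/r1.png
```

```text
[ 0.5639 -0.3726  0.1378] yaw -94.71 t 4.5667 op 0.048690042490220894 q [-0.66  0.38  1.35  0.    1.42  0.99]
```

View pics/r1.png

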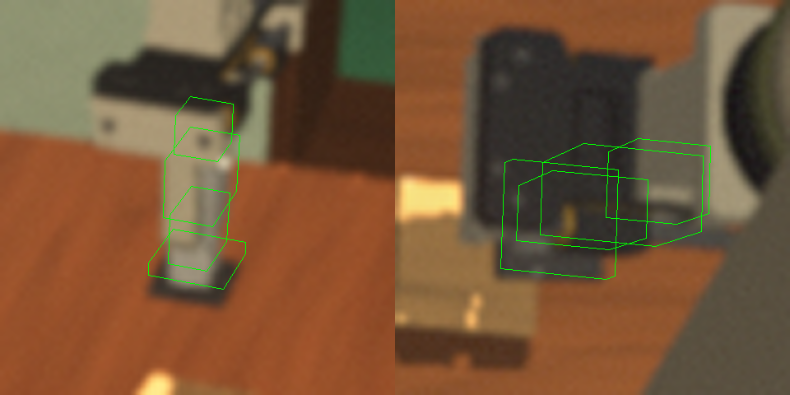

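Side view: the robot toy hangs upright in the fingers over the square plinth. Its foot is at crop (190,285), which fits the toy being at z of about 99.

Request:
{"method": "play_rows", "body": {"deltas": [-0.8,0.4,10,0.3,35,0,0,20,0,35,0,0,20,0,35,0,0,15,0,35,0,0,10,0,35,0,0,5,0,35,0,0,4,0,35,0,0,2,0,35,0,0,1,0,35,0,0,0,0,35]}}

```text
t: 5.5
tool_pos: [0.5618, -0.3733, 0.0524]
orientation: [3.138, -0.143, 0.002]
force: [-0.5, 0.2, -2.1]
opening: 0.0483
gripper_force: 15.0
```

Request:
{"method": "play_rows", "body": {"deltas": [0,0,1,0,35,0,0,1,0,35,0,0,0.7,0,35,0,0,0,0,35]}}

```text
t: 5.83
tool_pos: [0.5613, -0.3729, 0.0489]
orientation: [-3.138, 0.143, -0.0]
force: [-0.9, -0.4, -1.7]
opening: 0.0488
gripper_force: 15.0
```

Request:
{"method": "play_rows", "body": {"deltas": [1.8,0,0,0,35,0,0,0.8,0,35,0,0,0.5,0,35,0,0,0.5,0,35,0,0,0.2,0,35,0,0,0,0,35]}}

```text
t: 6.33
tool_pos: [0.5631, -0.3731, 0.047]
orientation: [3.138, -0.143, 0.0]
force: [-0.4, -0.0, 0.0]
opening: 0.0488
gripper_force: 15.0
```

Request:
{"method": "play_rows", "body": {"deltas": [0,0,0.2,0,35,0,0,0,0,48,0,0,0,0,52,0,0,0,0,60,0,0,0,0,75,0,0,0,0,80,0,0,-10,0,80,0,0,-25,0,80,0,0,-40,0,80,0,0,-40,0,80]}}

```text
t: 7.17
tool_pos: [0.562, -0.3722, 0.1619]
orientation: [-3.136, 0.143, 0.004]
force: [-0.9, -0.5, -0.2]
opening: 0.0799
gripper_force: 0.0
```

Request:
{"method": "play_rows", "body": {"deltas": [0,0,-25,0,93,0,0,0,0,93]}}

```text
t: 7.33
tool_pos: [0.5664, -0.3755, 0.1969]
orientation: [3.131, -0.143, 0.017]
force: [0.6, -0.4, 0.8]
opening: 0.0892
gripper_force: 0.0
```

Request:
{"method": "play_rows", "body": {"deltas": [-14.8,-29.4,0,0,93,-14.8,-29.4,0,0,93,-14.8,-29.4,0,0,93,-14.8,-29.4,0,0,93,-14.8,-29.4,0,0,93,-14.8,-29.4,0,0,93,-14.8,-29.4,0,0,93,-14.8,-29.4,0,0,93,0,0,0,-7,93,0,0,0,-7,93]}}

```text
t: 8.17
tool_pos: [0.4662, -0.1263, 0.1872]
orientation: [3.131, 0.251, 0.001]
force: [1.3, -0.7, 0.1]
opening: 0.0931
gripper_force: 0.0
```

Request:
{"method": "play_rows", "body": {"deltas": [0,0,0,-7,93,0,0,0,-7,93,0,0,0,-7,93,0,0,0,-7,93,0,0,0,-7,93,0,0,0,-7,93,0,0,0,-7,93,0,0,0,-7,93,0,0,0,-7,93,0,0,0,-7,93]}}

```text
t: 9.0
tool_pos: [0.4666, -0.128, 0.187]
orientation: [2.422, 2.0, 0.0]
force: [-0.2, 0.5, 0.5]
opening: 0.0929
gripper_force: 0.0
```

Request:
{"method": "play_rows", "body": {"deltas": [0,0,0,-7,93,0,0,0,-7,93,0,0,0,-7,93,0,0,0,-7,93,0,0,0,-7,93,0,0,0,-2.2,93,0,0,0,0,93,0,0,0,0,93]}}

```text
t: 9.67
tool_pos: [0.4666, -0.128, 0.1869]
orientation: [1.668, 2.662, 0.0]
force: [-0.6, 0.1, -0.6]
opening: 0.0929
gripper_force: 0.0
```

```bash
cat > go.py <<'E'
import sys
from h import *
x,y,z,a=map(float,sys.argv[1:5]); s=robot.read_state(); p=s["tool_pos"]*1000; w=yaw(s["orientation"]); d=(a-w+180)%360-180
A=R.from_rotvec(s["orientation"]).as_matrix(); f=np.array([x,y,z])-p
# shifts in the axes as after the turn
b=np.radians(a); X=np.array([-np.sin(b),np.cos(b)]); Y=np.array([np.cos(b),np.sin(b)])
print("now",p.round(1),"yaw",w.round(2),"turn",-d.round(2),"| after-turn dx,dy",(X@f[:2]).round(1),(Y@f[:2]).round(1),"dz",-f[2].round(1),"check toolx",A[:2,0].round(3),X.round(3),"t",s["t"],"q",s["q"].round(2),"F",s["force"].round(1))
E
python3 go.py 470 -130.2 16 26; cat > chk.py <<'E'
from h import *
C=Cam("side"); cv2.imwrite("pics/r2.png",cv2.resize(C.im[110:200,270:430],(720,405),interpolation=cv2.INTER_CUBIC))
E
python3 chk.py
```

```text
now [ 466.6 -128.   186.9] yaw 25.86 turn -0.14 | after-turn dx,dy -3.5 2.1 dz 170.9 check toolx [-0.436  0.9  ] [-0.438  0.899] t 9.6667 q [-0.37 -0.17  1.84 -0.    1.47 -0.83] F [-0.6  0.1 -0.6]
```

View pics/r2.png

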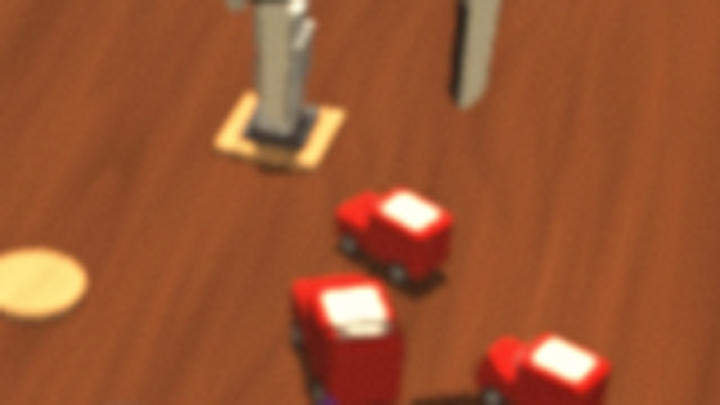

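The robot stands upright on the square plinth at crop (280,130). The van is free to grip, so I descend.

Request:
{"method": "play_rows", "body": {"deltas": [-3.5,2,30,0,93,0,0,35,0,93,0,0,35,0,93,0,0,30,0,93,0,0,20,0,93,0,0,13,0,93,0,0,6,0,93,0,0,2,0,93,0,0,0,0,50,0,0,0,0,46]}}

```text
t: 10.55
tool_pos: [0.4709, -0.1306, 0.0169]
orientation: [1.665, 2.662, 0.001]
force: [0.8, 0.6, -0.7]
opening: 0.0839
gripper_force: 0.0
```

Request:
{"method": "play_rows", "body": {"deltas": [0,0,0,0,42,0,0,0,0,38,0,0,0,0,35,0,0,0,0,35,0,0,0,0,35,0,0,0,0,35,0,0,0,0,35,0,0,0,0,35,0,0,0,0,35]}}

```text
t: 11.3
tool_pos: [0.4701, -0.1303, 0.0158]
orientation: [1.666, 2.664, 0.0]
force: [-0.8, 0.5, 2.2]
opening: 0.044
gripper_force: 15.0
```

```bash
python3 go.py 357.9 314.3 130 82.4
```

```text
now [ 470.1 -130.3   15.8] yaw 25.97 turn -56.43 | after-turn dx,dy 170.0 425.9 dz -114.2 check toolx [-0.438  0.899] [-0.991  0.132] t 11.3 q [-0.38  0.03  1.98 -0.    1.13 -0.83] F [-0.8  0.5  2.2]
```

Request:
{"method": "play_rows", "body": {"deltas": [0,0,-10,0,35,0,0,-20,0,35,0,0,-20,-7,35,0,0,-20,-7,35,0,0,-20,-7,35,0,0,-20,-7,35,0,0,-20,-7,35,0,0,-20,-7,35,0,0,0,-7,35,0,0,0,-7,35]}}

```text
t: 12.13
tool_pos: [0.471, -0.1307, 0.1682]
orientation: [0.211, 3.131, -0.002]
force: [-0.7, -0.5, -1.1]
opening: 0.0442
gripper_force: 15.0
```

Request:
{"method": "play_rows", "body": {"deltas": [0,0,0,-0.4,35,6,15,0,0,35,11.7,29.3,0,0,35,11.7,29.3,0,0,35,11.7,29.3,0,0,35,11.7,29.3,0,0,35,11.7,29.3,0,0,35,11.7,29.3,0,0,35,11.7,29.3,0,0,35,11.7,29.3,0,0,35]}}

```text
t: 12.97
tool_pos: [0.4034, 0.1314, 0.1658]
orientation: [-0.216, -3.134, 0.0]
force: [0.1, -0.2, -1.1]
opening: 0.0438
gripper_force: 15.0
```

Request:
{"method": "play_rows", "body": {"deltas": [11.7,29.3,0,0,35,11.7,29.3,0,0,35,11.7,29.3,0,0,35,11.7,29.3,0,0,35,11.7,29.3,0,0,35,6,15,0,0,35,5.9,15,0,0,35,0,0,0,0,35,0,0,0,0,35]}}

```text
t: 13.72
tool_pos: [0.3575, 0.3146, 0.1655]
orientation: [-0.211, -3.134, 0.001]
force: [0.7, -0.7, -1.6]
opening: 0.0443
gripper_force: 15.0
```

```bash
python3 go.py 357.9 314.3 24 82.4; cat > side.py <<'E'
import sys
from h import *
a=list(map(int,sys.argv[2:6])); C=Cam(sys.argv[6] if len(sys.argv)>6 else "side"); im=C.im[a[1]:a[3],a[0]:a[2]]; k=min(780/im.shape[1],590/im.shape[0])
cv2.imwrite("pics/"+sys.argv[1],cv2.resize(im,None,fx=k,fy=k,interpolation=cv2.INTER_CUBIC))
E
python3 side.py v1.png 200 180 460 390
```

```text
now [357.5 314.6 165.5] yaw 82.3 turn -0.1 | after-turn dx,dy -0.4 -0.3 dz 141.5 check toolx [-0.991  0.134] [-0.991  0.132] t 13.7167 q [ 0.61 -0.18  1.89 -0.    1.43 -0.82] F [ 0.7 -0.7 -1.6]
```

View pics/v1.png

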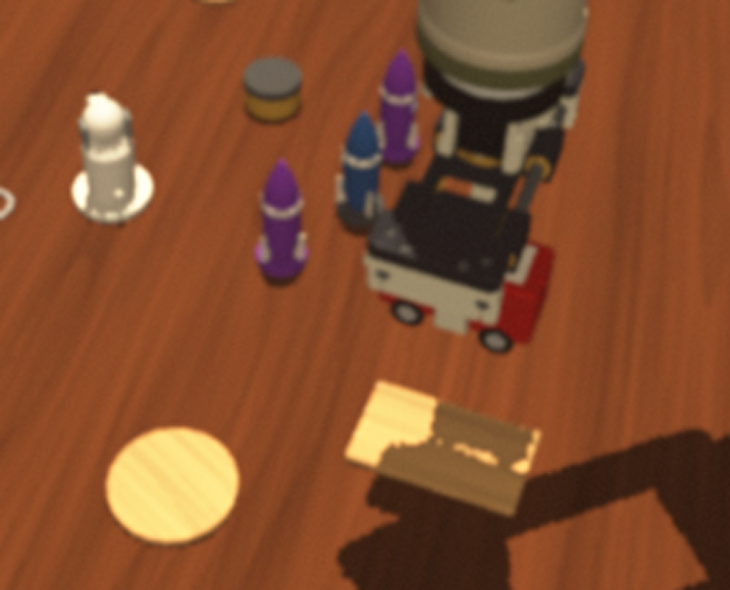

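The van hangs level in the fingers, with its wheels at crop (407,312) and (495,340), above the oblong plinth at (443,447). I lower it.

Request:
{"method": "play_rows", "body": {"deltas": [-0.4,-0.3,15,-0.1,35,0,0,25,0,35,0,0,30,0,35,0,0,25,0,35,0,0,20,0,35,0,0,12,0,35,0,0,6,0,35,0,0,3,0,35,0,0,1,0,35,0,0,0,0,35]}}

```text
t: 14.6
tool_pos: [0.3592, 0.3141, 0.0296]
orientation: [0.208, 3.134, 0.001]
force: [-0.6, -0.2, -0.6]
opening: 0.0438
gripper_force: 15.0
```

```bash
python3 go.py 357.9 314.3 24 82.4
```

```text
now [359.2 314.1  29.6] yaw 82.41 turn 0.01 | after-turn dx,dy 1.3 -0.0 dz 5.6 check toolx [-0.991  0.132] [-0.991  0.132] t 14.6 q [ 0.61 -0.02  2.01 -0.    1.15 -0.83] F [-0.6 -0.2 -0.6]
```

Request:
{"method": "play_rows", "body": {"deltas": [0.9,0,1.5,0,35,0,0,1.5,0,35,0,0,1,0,35,0,0,0.5,0,35,0,0,0.5,0,35,0,0,0.3,0,35,0,0,0,0,35,0,0,0,0,35]}}

```text
t: 15.27
tool_pos: [0.3576, 0.3143, 0.0238]
orientation: [0.206, 3.135, 0.0]
force: [-2.7, -0.3, 5.5]
opening: 0.0445
gripper_force: 15.0
```

```bash
python3 go.py 357.9 314.3 24 82.4
```

```text
now [357.6 314.3  23.8] yaw 82.47 turn 0.07 | after-turn dx,dy -0.3 0.0 dz -0.2 check toolx [-0.991  0.131] [-0.991  0.132] t 15.2667 q [ 0.61 -0.01  2.01  0.    1.14 -0.83] F [-2.7 -0.3  5.5]
```

Request:
{"method": "play_rows", "body": {"deltas": [0,0,0,0,43,0,0,0,0,48,0,0,0,0,55,0,0,0,0,70,0,0,0,0,80,0,0,-10,0,80,0,0,-25,0,80,0,0,-35,0,80,0,0,-35,0,80,0,0,-35,0,80]}}

```text
t: 16.1
tool_pos: [0.3571, 0.3139, 0.1655]
orientation: [-0.206, -3.135, 0.0]
force: [0.2, 1.0, -0.1]
opening: 0.0801
gripper_force: 0.0
```

Request:
{"method": "play_rows", "body": {"deltas": [0,0,-35,0,93,0,0,-5,0,93,0,0,0,0,93,0,0,0,0,93]}}

```text
t: 16.43
tool_pos: [0.3576, 0.3142, 0.2036]
orientation: [0.206, 3.134, 0.001]
force: [0.6, -0.7, -0.3]
opening: 0.0925
gripper_force: 0.0
```

```bash
python3 go.py 465 140 22 -65;
```

```text
now [357.6 314.2 203.6] yaw 82.46 turn 147.46 | after-turn dx,dy 23.7 203.3 dz 181.6 check toolx [-0.991  0.131] [0.906 0.423] t 16.4333 q [ 0.61 -0.2   1.84 -0.    1.5  -0.83] F [ 0.6 -0.7 -0.3]
```

Request:
{"method": "play_rows", "body": {"deltas": [0,0,0,6.9,93,0,0,0,6.9,93,0,0,0,6.9,93,0,0,0,6.9,93,0,0,0,6.9,93,0,0,0,6.9,93,0,0,0,7,93,-14,7,0,0,93,-27,13.5,0,0,93,-27,13.5,0,0,93]}}

```text
t: 17.27
tool_pos: [0.4228, 0.2762, 0.2008]
orientation: [-1.469, -2.774, 0.005]
force: [1.0, -0.6, 0.1]
opening: 0.093
gripper_force: 0.0
```

Request:
{"method": "play_rows", "body": {"deltas": [-27,13.5,0,0,93,-27,13.5,0,0,93,-27,13.5,0,0,93,-27,13.5,0,0,93,-27,13.5,0,0,93,-27,13.5,0,0,93,-27,13.5,0,0,93,-27,13.5,0,0,93,-27,13.5,0,0,93,-5,2,0,0,93]}}

```text
t: 18.1
tool_pos: [0.6663, 0.1373, 0.1992]
orientation: [-1.476, -2.77, 0.006]
force: [0.6, -0.2, -0.5]
opening: 0.093
gripper_force: 0.0
```

Request:
{"method": "play_rows", "body": {"deltas": [0,0,0,0,93,0,0,0,0,93]}}

```text
t: 18.27
tool_pos: [0.6637, 0.1406, 0.201]
orientation: [-1.473, -2.771, 0.003]
force: [0.1, 0.8, 0.0]
opening: 0.0933
gripper_force: 0.0
```

```bash
python3 go.py 664.9 140.1 23 34; python3 side.py d1.png 200 170 460 390
```

```text
now [663.7 140.6 201. ] yaw 34.03 turn 0.03 | after-turn dx,dy -1.1 0.7 dz 178.0 check toolx [-0.56   0.829] [-0.559  0.829] t 18.2667 q [ 0.13  0.35  1.26  0.    1.53 -0.46] F [0.1 0.8 0. ]
```

View pics/d1.png

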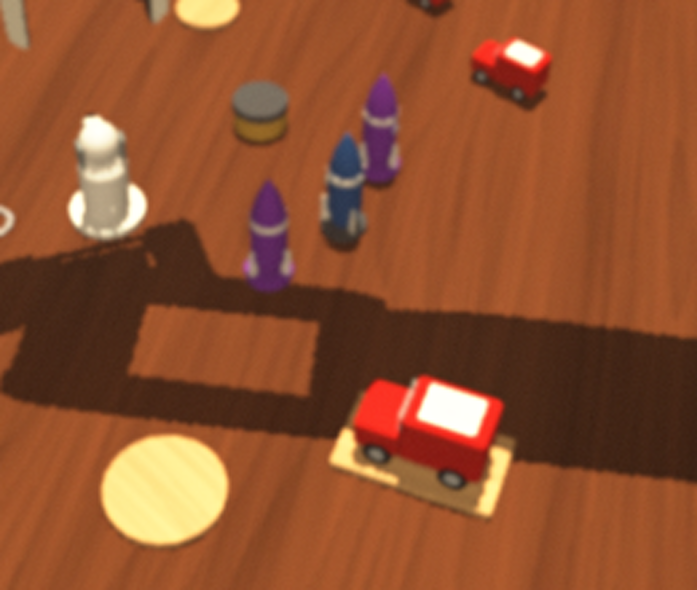

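The van sits upright and lengthwise on the oblong plinth at (425,435), and the dog at (103,175) is clear. I go down on the dog.

Request:
{"method": "play_rows", "body": {"deltas": [-1,0.7,30,0,93,0,0,35,0,93,0,0,35,0,93,0,0,30,0,93,0,0,25,0,93,0,0,13,0,93,0,0,7,0,93,0,0,3,0,93,0,0,0,0,50,0,0,0,0,46]}}

```text
t: 19.15
tool_pos: [0.6675, 0.1406, 0.0277]
orientation: [1.472, 2.773, 0.003]
force: [0.8, 0.6, 0.1]
opening: 0.0839
gripper_force: 0.0
```

Request:
{"method": "play_rows", "body": {"deltas": [0,0,0,0,42,0,0,0,0,38,0,0,0,0,33,0,0,0,0,33,0,0,0,0,33,0,0,0,0,33,0,0,0,0,33,0,0,0,0,33]}}

```text
t: 19.82
tool_pos: [0.6661, 0.1401, 0.0255]
orientation: [-1.473, -2.774, 0.0]
force: [-0.9, 0.9, 1.8]
opening: 0.0422
gripper_force: 15.0
```

```bash
python3 go.py 527.6 391.5 31 34
```

```text
now [666.1 140.1  25.5] yaw 34.06 turn 0.06 | after-turn dx,dy 285.9 25.8 dz -5.5 check toolx [-0.56   0.828] [-0.559  0.829] t 19.8167 q [ 0.13  0.5   1.41 -0.    1.24 -0.46] F [-0.9  0.9  1.8]
```

Request:
{"method": "play_rows", "body": {"deltas": [0,0,-6,0,33,0,0,-14,0,33,0,0,-25,0,33,0,0,-25,0,33,14,1.3,0,0,33,28,2.5,0,0,33,28,2.5,0,0,33,28,2.5,0,0,33,28,2.5,0,0,33,28,2.5,0,0,33]}}

```text
t: 20.65
tool_pos: [0.59, 0.277, 0.0954]
orientation: [-1.473, -2.774, -0.0]
force: [1.1, 0.4, -1.6]
opening: 0.0423
gripper_force: 15.0
```

Request:
{"method": "play_rows", "body": {"deltas": [28,2.5,0,0,33,28,2.5,0,0,33,28,2.5,0,0,33,28,2.5,0,0,33,14,1.3,0,0,33,5.2,0.5,0,0,33,0,0,0,0,33,0,0,0,0,33]}}

```text
t: 21.32
tool_pos: [0.5279, 0.3901, 0.0953]
orientation: [1.473, 2.774, -0.001]
force: [0.4, -0.8, -3.0]
opening: 0.042
gripper_force: 15.0
```

```bash
python3 go.py 528 390.9 33.5 34
```

```text
now [527.9 390.1  95.3] yaw 34.07 turn 0.07 | after-turn dx,dy 0.6 0.5 dz 61.8 check toolx [-0.56   0.828] [-0.559  0.829] t 21.3167 q [ 0.56  0.36  1.45 -0.    1.33 -0.04] F [ 0.4 -0.8 -3. ]
```

Request:
{"method": "play_rows", "body": {"deltas": [0.6,0.5,10,0,33,0,0,18,0,33,0,0,14,0,33,0,0,8,0,33,0,0,4,0,33,0,0,1.5,0,33,0,0,0,0,33,0,0,0,0,33]}}

```text
t: 21.98
tool_pos: [0.5282, 0.3918, 0.0407]
orientation: [1.473, 2.774, 0.001]
force: [0.2, 1.3, -3.2]
opening: 0.0421
gripper_force: 15.0
```

```bash
python3 go.py 528 390.9 33.5 34
```

```text
now [528.2 391.8  40.7] yaw 34.06 turn 0.06 | after-turn dx,dy -0.6 -0.7 dz 7.2 check toolx [-0.56   0.828] [-0.559  0.829] t 21.9833 q [ 0.56  0.42  1.48 -0.    1.24 -0.03] F [ 0.2  1.3 -3.2]
```

Request:
{"method": "play_rows", "body": {"deltas": [-0.5,-0.5,2,0,33,0,0,2,0,33,0,0,1,0,33,0,0,1,0,33,0,0,0.7,0,33,0,0,0.5,0,33,0,0,0.3,0,33,0,0,0,0,33,0,0,0,0,33]}}

```text
t: 22.73
tool_pos: [0.5276, 0.391, 0.0334]
orientation: [1.473, 2.775, 0.0]
force: [-4.1, -2.4, 6.0]
opening: 0.0421
gripper_force: 15.0
```

```bash
python3 go.py 528 390.9 33.5 34
```

```text
now [527.6 391.   33.4] yaw 34.07 turn 0.07 | after-turn dx,dy -0.3 0.3 dz -0.1 check toolx [-0.56   0.828] [-0.559  0.829] t 22.7333 q [ 0.56  0.43  1.48 -0.    1.23 -0.03] F [-4.1 -2.4  6. ]
```

Request:
{"method": "play_rows", "body": {"deltas": [0,0,0,0,42,0,0,0,0,47,0,0,0,0,55,0,0,0,0,70,0,0,0,0,85,0,0,-10,0,85,0,0,-25,0,85,0,0,-35,0,85,0,0,-35,0,85,0,0,-35,0,85]}}

```text
t: 23.57
tool_pos: [0.5273, 0.3907, 0.1745]
orientation: [-1.473, -2.775, 0.0]
force: [0.1, 0.2, 0.5]
opening: 0.085
gripper_force: 0.0
```

Request:
{"method": "play_rows", "body": {"deltas": [0,0,-35,0,85,0,0,-15,0,80,0,0,0,0,80,0,0,0,0,80]}}

```text
t: 23.9
tool_pos: [0.5283, 0.3914, 0.2246]
orientation: [1.473, 2.773, 0.005]
force: [-1.2, -0.1, -0.1]
opening: 0.0802
gripper_force: 0.0
```

```bash
cat > rk.py <<'E'
from fit import *
import fit
T,S=Cam("top"),Cam("side")
def mk(C,name,uv,r):
    u0,v0=int(uv[0]-r),int(uv[1]-r); im=cv2.resize(C.im[v0:v0+2*r,u0:u0+2*r],None,fx=U,fy=U,interpolation=cv2.INTER_CUBIC)
    b,g,rr=[im[...,i].astype(int) for i in range(3)]
    m=((b>0.6*rr)&(g>.55*np.maximum(b,rr)))|((b>1.1*rr)&(rr<70)); m=cv2.morphologyEx(m.astype(np.uint8),cv2.MORPH_CLOSE,np.ones((9,9))); m=cv2.morphologyEx(m,cv2.MORPH_OPEN,np.ones((13,13)))
    n,l,st,ce=cv2.connectedComponentsWithStats(m); q=1+np.argmax(st[1:,4]); return (l==q).astype(np.uint8),(u0,v0),im
fit.mask=mk
vs=[]
for C,uv,r,n in((T,(281,229),20,"top"),(S,(328,240),28,"side")):
    x,f,v=fit.fit([C],"rocket",[uv],r,[466,101,0]); print(n,x[:2].round(1),round(f,3)); vs.append(cv2.resize(v,(380,380)))
cv2.imwrite("pics/rk.png",np.hstack(vs))
for n,x,y in(("p",455,20),("p",510,165)): pass
h=cv2.cvtColor(T.im,cv2.COLOR_BGR2HSV); m=cv2.inRange(h,(130,80,60),(165,255,255))
for c in cv2.findContours(m,0,1)[0]:
    if cv2.contourArea(c)>60: print("purple",(T.plane([c[:,0].mean(0)],.04)[0]*1000).round())
E
python3 rk.py; python3 go.py 466.7 103 31 34
```

```text
top [465.9 101.2] 0.047
side [467.2 100.6] 0.133
purple [450.  16.  40.]
purple [519. 169.  40.]
now [526.9 390.4 220.9] yaw 34.06 turn 0.06 | after-turn dx,dy -204.6 -210.7 dz 189.9 check toolx [-0.56   0.828] [-0.559  0.829] t 24.0 q [ 0.56  0.28  1.31 -0.    1.55 -0.03] F [ 0.4 -0.5  0.2]
```

View pics/rk.png

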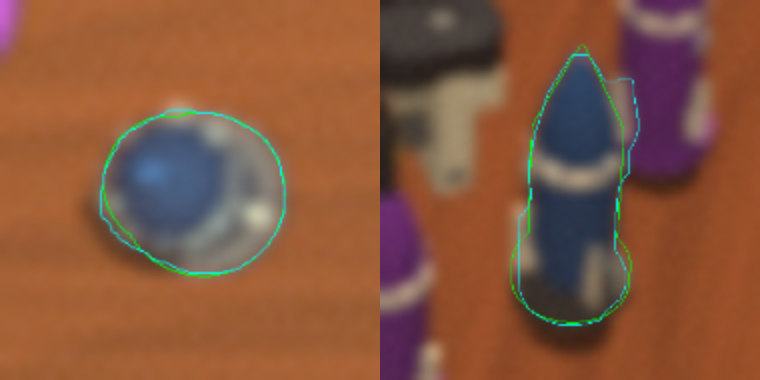

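Request:
{"method": "play_rows", "body": {"deltas": [0,0,0,7,80,0,0,0,7,80,0,0,0,7,80,0,0,0,7,80,0,0,0,7,80,0,0,0,7,80,0,0,0,7,70,0,0,0,7,70,0,0,0,3,70,-14,3,0,0,70]}}

```text
t: 24.83
tool_pos: [0.5231, 0.3777, 0.2194]
orientation: [-2.65, -1.686, 0.006]
force: [-0.1, -0.1, 0.2]
opening: 0.0704
gripper_force: 0.0
```

Request:
{"method": "play_rows", "body": {"deltas": [-28,6.6,0,0,70,-28,6.6,0,0,70,-28,6.6,0,0,70,-28,6.6,0,0,70,-28,6.6,0,0,70,-28,6.6,0,0,70,-28,6.6,0,0,70,-28,6.6,0,0,70,-28,6.6,0,0,70,-14,3,0,0,70]}}

```text
t: 25.67
tool_pos: [0.467, 0.1067, 0.2201]
orientation: [-2.649, -1.687, 0.006]
force: [-0.7, -0.5, 0.2]
opening: 0.0697
gripper_force: 0.0
```

Request:
{"method": "play_rows", "body": {"deltas": [-5,1,0,0,70,0,0,0,0,70,0,0,0,0,70]}}

```text
t: 25.92
tool_pos: [0.4672, 0.1048, 0.2215]
orientation: [-2.648, -1.688, 0.002]
force: [0.3, -0.4, -0.0]
opening: 0.0698
gripper_force: 0.0
```

```bash
python3 go.py 466.7 103 31 -25
```

```text
now [467.2 104.8 221.5] yaw -24.96 turn 0.04 | after-turn dx,dy -1.9 0.3 dz 190.5 check toolx [0.422 0.907] [0.423 0.906] t 25.9167 q [ 0.11 -0.2   1.81  0.    1.54  0.55] F [ 0.3 -0.4 -0. ]
```

Request:
{"method": "play_rows", "body": {"deltas": [-1.7,0.3,30,0,70,0,0,38,0,70,0,0,38,0,70,0,0,34,0,70,0,0,25,0,70,0,0,14,0,70,0,0,7,0,70,0,0,4,0,70,0,0,0,0,40,0,0,0,0,32]}}

```text
t: 26.75
tool_pos: [0.4681, 0.1033, 0.0334]
orientation: [2.648, 1.69, 0.002]
force: [-0.3, -0.2, 0.4]
opening: 0.0608
gripper_force: 0.0
```

Request:
{"method": "play_rows", "body": {"deltas": [0,0,0,0,28,0,0,0,0,25,0,0,0,0,22,0,0,0,0,22,0,0,0,0,22,0,0,0,0,22,0,0,0,0,22]}}

```text
t: 27.33
tool_pos: [0.4675, 0.1028, 0.0329]
orientation: [2.648, 1.689, 0.001]
force: [0.7, -0.6, 3.4]
opening: 0.0298
gripper_force: 15.0
```

```bash
python3 go.py 670.4 -159.2 39 -25;python3 side.py k1.png 250 150 410 270
```

```text
now [467.5 102.8  32.9] yaw -24.94 turn 0.06 | after-turn dx,dy -151.7 294.6 dz -6.1 check toolx [0.422 0.907] [0.423 0.906] t 27.3333 q [ 0.11 -0.02  2.   -0.    1.16  0.54] F [ 0.7 -0.6  3.4]
```

View pics/k1.png

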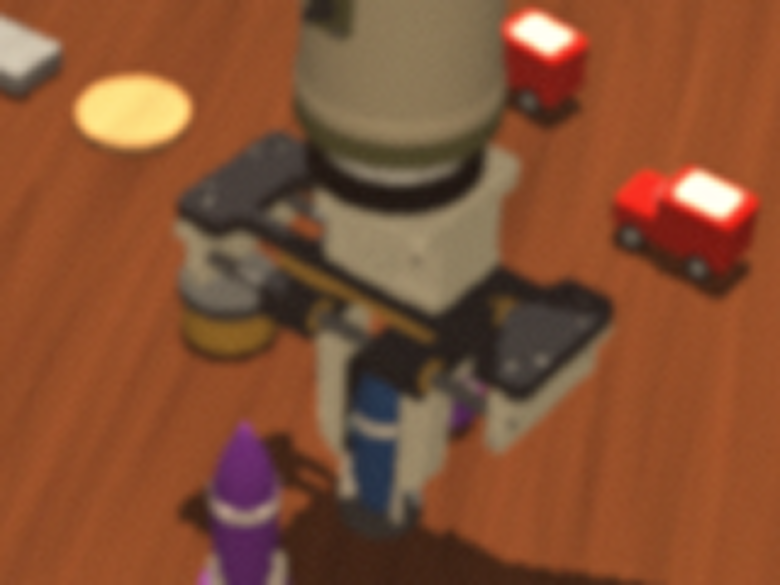

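The rocket is held between the pads at crop (375,450) with the purple ones clear. I lift it and carry it over.

Request:
{"method": "play_rows", "body": {"deltas": [0,0,-6,0,22,0,0,-18,0,22,0,0,-30,0,22,0,0,-30,0,22,0,0,-30,0,22,0,0,-16,0,22,0,0,0,0,22,-6,12,0,0,22,-13,25.2,0,0,22,-13,25.2,0,0,22]}}

```text
t: 28.22
tool_pos: [0.5095, 0.0468, 0.1602]
orientation: [-2.646, -1.691, 0.004]
force: [-0.3, -0.1, -1.9]
opening: 0.0296
gripper_force: 15.0
```

Request:
{"method": "play_rows", "body": {"deltas": [-13,25.2,0,0,22,-13,25.2,0,0,22,-13,25.2,0,0,22,-13,25.2,0,0,22,-13,25.2,0,0,22,-13,25.2,0,0,22,-13,25.2,0,0,22,-13,25.2,0,0,22,-10,20,0,0,22,-5.7,10.6,0,0,22]}}

```text
t: 29.05
tool_pos: [0.6699, -0.162, 0.1584]
orientation: [-2.648, -1.686, 0.005]
force: [0.7, -0.5, -2.0]
opening: 0.0295
gripper_force: 15.0
```

Request:
{"method": "play_rows", "body": {"deltas": [0,0,20,0,22,0,0,35,0,22,0,0,30,0,22,0,0,18,0,22,0,0,8,0,22,0,0,3,0,22,0,0,0,0,22,0,0,0,0,22]}}

```text
t: 29.72
tool_pos: [0.6711, -0.1595, 0.0495]
orientation: [2.648, 1.689, 0.002]
force: [0.3, 0.2, -1.8]
opening: 0.0295
gripper_force: 15.0
```

```bash
python3 go.py 670.4 -159.2 40.9 -25
```

```text
now [ 671.1 -159.5   49.5] yaw -24.94 turn 0.06 | after-turn dx,dy -0.1 -0.8 dz 8.6 check toolx [0.422 0.907] [0.423 0.906] t 29.7167 q [-0.31  0.49  1.37 -0.    1.28  0.13] F [ 0.3  0.2 -1.8]
```

Request:
{"method": "play_rows", "body": {"deltas": [0,-0.6,3,0,22,0,0,2,0,22,0,0,1.5,0,22,0,0,0.8,0,22,0,0,0.5,0,22,0,0,0.3,0,22,0,0,0,0,22,0,0,0,0,22]}}

```text
t: 30.38
tool_pos: [0.67, -0.1588, 0.0409]
orientation: [2.648, 1.689, 0.0]
force: [-2.6, 0.7, 4.5]
opening: 0.0299
gripper_force: 15.0
```

```bash
python3 go.py 670.4 -159.2 40.9 -25
```

```text
now [ 670.  -158.8   40.9] yaw -24.93 turn 0.07 | after-turn dx,dy -0.2 0.6 dz 0.0 check toolx [0.422 0.907] [0.423 0.906] t 30.3833 q [-0.31  0.5   1.37 -0.    1.27  0.13] F [-2.6  0.7  4.5]
```

Request:
{"method": "play_rows", "body": {"deltas": [0,0,0,0,29,0,0,0,0,34,0,0,0,0,42,0,0,0,0,55,0,0,0,0,65,0,0,-10,0,65,0,0,-25,0,65,0,0,-35,0,65,0,0,-40,0,65,0,0,-30,0,65]}}

```text
t: 31.22
tool_pos: [0.6704, -0.1589, 0.1844]
orientation: [2.647, 1.688, 0.003]
force: [1.1, -0.7, 0.1]
opening: 0.0646
gripper_force: 0.0
```

Request:
{"method": "play_rows", "body": {"deltas": [0,0,-20,0,65,-14,-8,-10,0,65,-27.5,-16,0,0,65,-27.5,-16,0,0,65,-27.5,-16,0,0,65,-27.5,-16,0,0,65,-27.5,-16,0,0,65,-27.5,-16,0,0,65,-27.5,-16,0,0,65,-27.5,-16,0,0,65]}}

```text
t: 32.05
tool_pos: [0.4466, -0.3143, 0.2113]
orientation: [2.648, 1.689, 0.0]
force: [0.4, -0.3, 0.1]
opening: 0.0651
gripper_force: 0.0
```

Request:
{"method": "play_rows", "body": {"deltas": [-27.5,-16,0,0,65,-27.5,-16,0,0,65,-27.5,-16,0,0,65,-27.5,-16,0,0,65,-27.5,-16,0,0,65,-27.5,-16,0,0,65,-27.5,-16,0,0,65,-14,-8,0,0,65,0,0,0,0,65,0,0,0,0,65]}}

```text
t: 32.88
tool_pos: [0.2514, -0.4507, 0.211]
orientation: [2.65, 1.686, 0.0]
force: [0.7, -0.3, -0.9]
opening: 0.0651
gripper_force: 0.0
```

```bash
cat > fin.py <<'E'
from fit import *
T,S=Cam("top"),Cam("side")
PT={"van":(357.9,314.3,-7.6,[box(-60,60,-34,34,8,8)]),"dog":(527.6,391.5,-56,[cyl(44,8,44,8)]),"robot":(562.6,-373.2,-5,[box(-35,35,-35,35,8,8)]),"rocket":(670.4,-159.2,0,[cyl(32,8,32,8)])}
rows=[]
for C,nm in((T,"top"),(S,"side")):
    row=[]
    for n,(x,y,a,pl) in PT.items():
        r=34 if nm=="top" else 36; uv=C.proj([[x/1000,y/1000,.03]])[0]; o=(uv-r).astype(int); o[1]=min(o[1],400-2*r)
        im=cv2.resize(C.im[o[1]:o[1]+2*r,o[0]:o[0]+2*r],None,fx=U,fy=U,interpolation=cv2.INTER_CUBIC)
        # plinth offset seen by this camera
        h=cv2.cvtColor(C.im,cv2.COLOR_BGR2HSV)
        off={"top":{"van":(-.2,-2.3),"dog":(-.1,-2.4),"robot":(-.5,-3.4),"rocket":(-.4,-3.1)},"side":{"van":(.1,2.4),"dog":(.2,2.5),"robot":(.5,3.5),"rocket":(.4,3.1)}}[nm][n]
        c,s=np.cos(np.radians(a)),np.sin(np.radians(a))
        for P,z0,col in [(q,0,(255,255,0)) for q in pl]+[(q,8,(0,255,0)) for q in M[n]]:
            W=np.c_[x+off[0]+c*P[:,0]-s*P[:,1],y+off[1]+s*P[:,0]+c*P[:,1],P[:,2]+z0]/1000
            q=(C.proj(W)-o+.5)*U
            cv2.polylines(im,[cv2.convexHull(q.astype(np.float32)).astype(np.int32)],True,col,1)
        row.append(cv2.resize(im,(200,200)) if False else cv2.resize(im,(400,400)))
    rows.append(row)
cv2.imwrite("pics/f1.png",cv2.resize(np.vstack([np.hstack(rows[0][:2]+rows[1][:2]),np.hstack(rows[0][2:]+rows[1][2:])]),(800,400)))
E
python3 fin.py; python3 go.py 300 -400 200 -25
```

```text
now [ 252.6 -449.9  210.8] yaw -24.93 turn 0.07 | after-turn dx,dy 65.3 21.9 dz 10.8 check toolx [0.421 0.907] [0.423 0.906] t 32.9833 q [-1.16 -0.09  1.73  0.    1.51 -0.72] F [-0.  -0.4 -0.2]
```

View pics/f1.png

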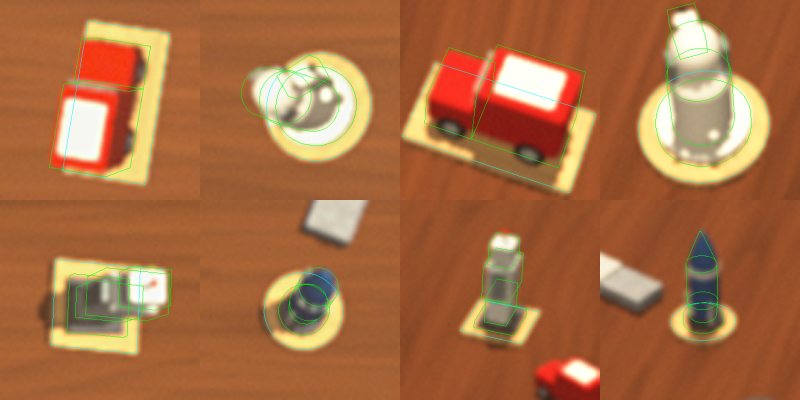

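Montage (top and side view pairs): all four toys stand upright on the right plinths. The van is lengthwise, the dog's foot lies inside its ring, and the robot and rocket look near centre. I measure the residuals numerically in both cameras.

```bash
cat > num.py <<'E'
from fit import *
import fit
T,S=Cam("top"),Cam("side")
def mk(C,name,uv,r):
    u0,v0=int(uv[0]-r),int(uv[1]-r); v0=min(v0,400-2*r); im=cv2.resize(C.im[v0:v0+2*r,u0:u0+2*r],None,fx=U,fy=U,interpolation=cv2.INTER_CUBIC)
    h=cv2.cvtColor(im,cv2.COLOR_BGR2HSV); Sa,V=h[...,1].astype(int),h[...,2].astype(int); b,g,rr=[im[...,i].astype(int) for i in range(3)]
    if name=="van": m=((g<.28*rr)&(rr>(150 if C is T else 60)))|((V>150)&(Sa<70))
    elif name=="dog": m=(Sa<85)&(V>70)
    else: m=(b>.66*rr)|((V>100)&(Sa<85))
    m=m.astype(np.uint8); m=cv2.morphologyEx(m,cv2.MORPH_OPEN,np.ones((7,7))); m=cv2.morphologyEx(m,cv2.MORPH_CLOSE,np.ones((15,15)))
    n,l,st,ce=cv2.connectedComponentsWithStats(m)
    q=min((i for i in range(1,n) if st[i,4]>800),key=lambda i:np.hypot(*(ce[i]-r*U))); return (l==q).astype(np.uint8),(u0,v0),im
fit.mask=mk
PL={"top":{"van":(357.7,312),"dog":(528,389),"robot":(562,-376.6),"rocket":(669.8,-162.2)},"side":{"van":(358,316.7),"dog":(527.9,393.9),"robot":(563,-369.8),"rocket":(670.3,-155.8)}}
yw={"van":-7.6,"dog":-56,"robot":-5,"rocket":0}; full=M["van"]; vs=[]
for n in yw:
    for C,nm in((T,"top"),(S,"side")):
        M["van"]=[box(-48,14,-22,22,50,58),box(14,48,-22,22,34,38)] if nm=="top" else [box(-48,14,-22,22,12,58),box(14,48,-22,22,12,38)]
        p=PL[nm][n]; uv=C.proj([[p[0]/1000,p[1]/1000,.04]])[0]
        x,f,v=fit.fit([C],n,[uv],32,[p[0],p[1],0],z0=8,yaws=[np.radians(yw[n])]); print(n,nm,"off plinth",(x[:2]-p).round(1),"yaw",np.degrees(x[2]).round(1),round(f,3)); vs.append(cv2.resize(v,(300,300)))
cv2.imwrite("pics/f2.png",cv2.resize(np.vstack([np.hstack(vs[:4]),np.hstack(vs[4:])]),(800,400)))
E
python3 num.py
```

```text
van top off plinth [0.6 2.6] yaw -2.4 0.51
van side off plinth [-0.1 -3.1] yaw -7.1 0.219
dog top off plinth [-0.2  0.9] yaw -84.8 0.121
dog side off plinth [ 1.1 -3.2] yaw -59.7 0.089
robot top off plinth [-0.1  2.3] yaw 7.2 0.149
robot side off plinth [ 0.9 -5.9] yaw 8.6 0.17
rocket top off plinth [ 1.  -0.3] yaw 12.0 0.147
rocket side off plinth [ 1.3 -8.5] yaw 8.8 0.15
```

View pics/f2.png

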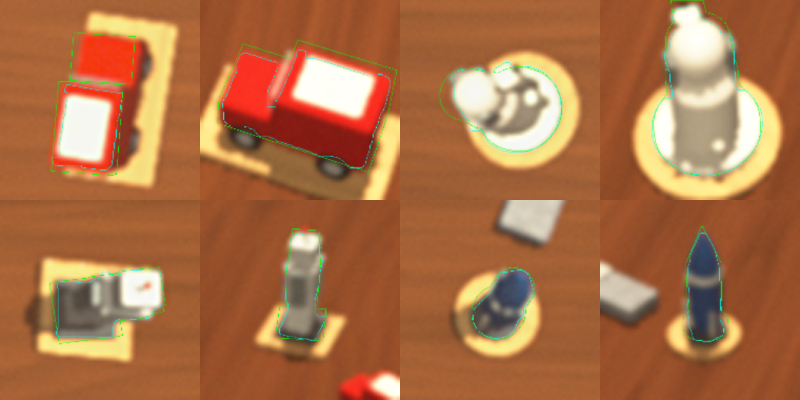

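```bash
cat > ring.py <<'E'
from h import *
PL={"dog":(527.6,391.5,0,32,44,2.4),"rocket":(670.4,-159.2,0,20,32,3.1),"robot":(562.6,-373.2,-5,23,35,3.4),"van":(357.9,314.3,-7.6,(48,22),(60,34),2.4)}
for nm,sg in(("top",-1),("side",1)):
    C=Cam(nm); hs=cv2.cvtColor(C.im,cv2.COLOR_BGR2HSV).astype(np.float32)
    b,g,r=[C.im[...,i].astype(np.float32) for i in range(3)]
    def samp(im,W): q=C.proj(np.c_[W,np.full(len(W),8.)]/1000).astype(np.float32); return cv2.remap(im,q[None,:,0].copy(),q[None,:,1].copy(),cv2.INTER_LINEAR)[0]
    ye=((g/r>.62)&(hs[...,1]>75)).astype(np.float32)   # yellow wood, lit or shaded
    for n,(x,y,a,rf,rp,dy) in PL.items():
        c0=np.array([x,y+sg*dy]); rr=np.arange(4,75,.25); out=[]
        def edges(o,d,ef):
            v=samp(ye,o+rr[:,None]*d)>.5; i=np.where(v&(rr<ef+4))[0]
            if len(i)==0: return None
            e=i[-1]; s=e
            while s>0 and v[s-1]: s-=1
            return rr[s],rr[e]
        cam=np.degrees(np.arctan2(*(C.eye[:2]*1000-c0)[::-1]))
        if n in("dog","rocket"):
            A,B,Bp=[],[],[]
            for ph in np.radians(np.arange(-80,81,5)+cam):
                d=np.array([np.cos(ph),np.sin(ph)]); e=edges(c0,d,rp)
                if e is None or e[1]-e[0]<4: continue
                A.append(d);B.append(e[0]-rf);Bp.append(e[1]-rp)
            A=np.array(A);
            f=[np.linalg.lstsq(np.c_[A,np.ones(len(A))],np.array(v),rcond=None)[0].round(1) for v in(B,Bp)]
            print(nm,n,"foot c,dr",f[0],"plinth c,dr",f[1],"diff",f[0][:2]-f[1][:2],"n",len(A))
        else:
            for k in range(4):
                th=np.radians(a+90*k); d=np.array([np.cos(th),np.sin(th)]); p=np.array([-d[1],d[0]])
                F,P=(rf,rp) if n=="robot" else (rf[k%2],rp[k%2])
                es=[edges(c0+t*p,d,P) for t in np.arange(-15,16,3)]; es=np.array([(t,)+e for t,e in zip(np.arange(-15,16,3),es) if e is not None and e[1]-e[0]>2])
                if len(es)>5: print(nm,n,"side",90*k,"margin",np.median(es[:,2]-es[:,1]).round(1),"edge",(np.median(es[:,2])-P).round(1),"foot slope deg",np.degrees(np.polyfit(es[:,0],es[:,1],1)[0]).round(1),"plinth",np.degrees(np.polyfit(es[:,0],es[:,2],1)[0]).round(1),len(es), "camside",round(np.cos(th-np.radians(cam)),1))
E
python3 ring.py
```

```text
top dog foot c,dr [0.6 2.9 1.2] plinth c,dr [-0.3 -0.7  2.8] diff [0.9 3.6] n 33
top rocket foot c,dr [-1.5  0.7 -2.6] plinth c,dr [-1.3  0.5  2.1] diff [-0.2  0.2] n 33
top robot side 0 margin 16.8 edge 2.5 foot slope deg -20.0 plinth -0.3 11 camside -0.4
top robot side 90 margin 17.5 edge 3.8 foot slope deg -4.6 plinth 0.3 11 camside 0.9
top robot side 180 margin 16.2 edge 3.8 foot slope deg -5.4 plinth -2.2 11 camside 0.4
top van side 0 margin 18.0 edge 3.0 foot slope deg 15.2 plinth 1.0 11 camside 0.3
top van side 180 margin 7.9 edge 3.0 foot slope deg -28.3 plinth -1.3 10 camside -0.3
top van side 270 margin 23.2 edge 3.0 foot slope deg 0.7 plinth -0.4 11 camside 0.9
side dog foot c,dr [ 1.2 -3.4 -0.4] plinth c,dr [-0.7  3.   0.1] diff [ 1.9 -6.4] n 33
side rocket foot c,dr [-0.1 -2.5 -7.6] plinth c,dr [-0.7  2.4  1.5] diff [ 0.6 -4.9] n 33
side robot side 0 margin 16.5 edge 3.0 foot slope deg -20.3 plinth 0.2 11 camside -0.3
side robot side 90 margin 25.5 edge 3.8 foot slope deg 0.6 plinth 0.0 11 camside 1.0
side robot side 180 margin 21.2 edge 3.5 foot slope deg 9.6 plinth -0.6 11 camside 0.3
side van side 0 margin 7.5 edge 1.5 foot slope deg -25.9 plinth -0.0 11 camside -0.2
side van side 90 margin 23.2 edge 3.8 foot slope deg 1.5 plinth 0.5 11 camside 1.0
side van side 180 margin 15.0 edge 1.0 foot slope deg 13.2 plinth 0.1 11 camside 0.2
```

```bash
python3 -c "
from plant import robot
print(robot.close_job())"
```

```text
the job is handed in; nothing more can be done
None
```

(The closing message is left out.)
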